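# Take the grating plate out of a bench grater

### The arm

A 7-joint arm with a two-finger parallel gripper is mounted at the origin on a cart in front of the work surface, level with it; the furniture and walls round the work are solid. World frame = base frame: x ahead of the robot, y to its left, z up, the work surface at z = 0. Lengths are in mm, angles in rad, forces in N, time in s.
With the tool pointing down it reaches from about 425 to 875 mm from the base axis. Payload 8.4 kg.
Tool frame: the origin (TCP) lies on the centre line of the jaws, within the pads' length; the fingertips stand 25 mm ahead of it and the grasp point (between the pads) lies 6 mm ahead of it; z points along the fingers, y is the line along which they close (so a half turn about z gives the same grasp; the last joint's range is limited). The gripper opens to 85 mm and grips with 20 to 120 N. Pads are 22 mm wide; open, the fingers measure 114 mm over their backs; the gripper's body (76 mm by 85 mm) begins 54 mm behind the grasp point. The pads swing forward as they close: fully open they stand 13 mm farther back than shut.
Start: joints at [1.082, 0.333, 0.04, 1.465, -0.013, 1.343, -0.059], TCP at [246.978, -601.221, 256.308] pointing down, gripper open.
Joint ranges: [-2.58, 2.58], [-0.38, 2.09], [-1.3, 1.39], [0.25, 2.4], [-1.5, 4.64], [0.08, 2.09], [-2.65, 2.65]. Speed limits (rad/s): [2.22, 2.22, 2.79, 2.79, 3.14, 3.14, 3.14].

### API

Orientations are given as a unit quaternion [w, x, y, z].
In Python, from station import manip, readout, snapshot, sign_off gives the robot as it stands (manip), with the cameras as plain functions, the job as plain functions and the readings (readout).
- The arm moves only by the tool shift_gripper, called as a command line: name --pt "numbers of a row" for each row, then --argument value for the rest. Schema: {"type":"object","properties":{"plan":{"type":"array","items":{"type":"array","items":{"type":"number"},"minItems":7,"maxItems":7},"minItems":1,"maxItems":5},"only":{"type":"string"},"quiet":{"type":"boolean"},"lines":{"type":"string"}},"required":["plan"],"additionalProperties":false}. plan is a list of rows, 1 to 5 of them, each of 7 numbers: the finger opening in mm, then dx, dy, dz in parts of the range, where 1.0 means 300 mm, then a rotation vector rx, ry, rz in normalised numbers (1 is pi rad); each row is the pose to reach, as a shift and turn from the pose commanded when the call began, along the tool's axes at that moment; what a row does not reach only later rows make up. A row lasts 1/8 s, in which the tool goes at most 62.5 mm and 0.188 rad, less where a joint would pass 70% of its speed; a pose out of reach is approached as far as the arm can. The fingers move at their own pace and stop on an object; the grip force is fixed at half the most. Time passes only in rows, so rows that do not move let the fingers close. The tool returns the time, the measured TCP pose, the force, the opening and the grip force at its end. only (a regular expression) keeps the lines of the reply that match it, lines (a string "A,B") keeps lines A to B, and quiet returns only ok. Shift and turn numbers lie between -1 and 1, and a call with a number outside is refused. Input that does not fit is refused with a message, and nothing moves.
- readout.state(): the state, without advancing time (a new reading comes with each control period).
- snapshot(name): name is "scene" or "top"; returns a dict with "frame" (480x640x3 uint8, red, green, blue), "fx", "fy", "cx", "cy" (pixels), "eye" and "orientation" of the camera in the world. Camera axes: x right, y down, z forward; pixel columns grow to the right and rows downward; lengths in mm; the calibration is good to about 2 mm. A picture is of the moment at which its call begins. There is no depth.
- sign_off(): hands the job in; it is judged then, once.
The state is a dict: "t": time; "joint_positions": joint angles; "joint_velocities": joint speeds; "joint_efforts": joint torques, N m; "position": TCP position; "orientation": TCP orientation; "wrist_force": force on the tool from outside, world axes, zero at the start; "torque": the same for the moment, N m; "gripper_width": finger opening in mm; "grasp_force": force on a finger pad.
Only numpy, scipy, OpenCV 4.12 (cv2) and the standard library are available. Lean on these libraries where they do the work, as an engineer would, in place of code of your own. Each camera call takes 0.05 s, during which the arm holds its last target. There are 200 camera calls.

### The job

Take the steel grating plate out of the bench grater for cleaning: its clamp knob has a left-hand thread, so loosen it by turning it clockwise (seen from above), all the way to its stop, never tightening it further. Then draw the plate out of its guides by its black handle and lay it, handle up, flat on the middle of the broad part of the wooden chopping board; set it down and let go of it, do not drop it. Leave the knob loose, and the food, jars and tin around where they stand.

Things in the scene. Friction and masses are not known exactly. Their poses are not given: they have to be found in the camera images.
- knob (a joint): turn of the clamp knob, rad: grows clockwise seen from above (loosening). Starts at 0 to 0.3; hard stops at 3.0 (fully loose) and -0.3 (overtight). Friction about 0.15 N m; stays where it is left. As it loosens, knob and clamp bar rise 4 mm per rad; the plate's rib can pass under the bar from about 1.7 rad.
- knob_grip (a point): grip point on the knob's upright axis, 9 mm under the top of its black wing, 88 mm above the worktop at knob 0 (it rises with the knob). The wing is 14 mm thick along this frame's y, 50 mm long along its x, on a round hub of 34 mm diameter whose top is 22 mm below this point. The frame turns with the knob, z up; at knob 0 its x is the grater's x.
- grater: fixed white bench grater, 170 (x) x 140 (y) mm; origin: centre of its underside, x to its rear, z up. Deck 14 mm up, guide rails along x on both sides (24 mm up), stop at the rear; the plate comes out at the open front (-x). An aluminium bridge (26 mm in x, 44 to 54 mm up, full width) stands at x = +45 mm; the knob is on top, the clamp bar (16 mm in x) under it.
- plate: loose steel grating plate, 150 (x) x 90 (y) x 6 mm, about 0.2 kg; origin: centre of its underside, x to its rear, z up. In place: x = -7, z = 14 mm in the grater's frame, 2 mm play to each rail. A rib 8 mm high across its rear end (x = 64 to 72 mm) is caught behind the clamp bar until that rises; once drawn 60 mm forward (-x) the plate is clear of the bar and can be lifted.
- plate_handle (a point): point to grip on the plate's handle, a black upright bar 12 mm thick along x, 56 mm long along y, its top 37 mm above the plate's underside; this point is 45 mm in front (-x) of the plate's origin and 24 mm above its underside. Axes as the plate.
- board: loose dark wooden chopping board, 185 mm (x) x 290 mm (y) x 16 mm with a handle; origin at the centre of its underside, z up. Its handle, about 80 mm long, points to -y; the broad part is the rest, 185 x 210 mm, its middle at y = +40 mm.
- garlic: bystander: garlic bulb, 53 mm, origin at its underside
- salt_shaker: bystander: salt shaker, 44 mm across, 90 mm high, origin at its underside
- onion: bystander: onion, 78 mm across, 85 mm high, origin at its underside
- fish_tin: bystander: flat oblong tin, 63 x 105 x 26 mm, origin at its underside
- spice_b: bystander: spice jar with dark cap, 44 mm across, 105 mm high, origin at its underside
- board_mid (a point): middle of the board's broad part, on its top face (16 mm above the worktop); axes as the board
- post_foot (a point): foot of the fixed wooden post, 45 mm square, that stands from the worktop to the ceiling beside the sink: keep the arm and its wrist clear of it and swing round in front of it (nearer the robot base). The fixed dish rack, 0.48 m high with its plates, stands to its left; its front is about level with this post

How it is judged (in metres and radians):
On the way, in this order (a step that is already met when the one before it is completed fails the run):
1. the knob is turned clockwise until fully loose (over 2.5 rad), the plate still in its place in the grater (value of joint knob above 2.5 rad and x of plate in the frame of grater above -0.025 m), for 0.2 s.
2. the plate is drawn out forward, at least 40 mm along its guides (x of plate in the frame of grater below -0.047 m and value of joint knob above 2.3 rad), for 0.1 s.
3. the plate is set down on the board while still held (horizontal distance between plate and board_mid below 0.04 m and z of plate in the frame of board between 0.012 and 0.022 m and contact force between the fingers and plate above 0.5 N), for 0.05 s.
At the end, for the whole second after the job is handed in: The grating plate lies at rest flat on the chopping board, handle up (tilt under 0.06 rad), its centre within 40 mm of the middle of the broad part, released; the knob is still loose (over 2.3 rad) (horizontal distance between plate and board_mid below 0.04 m and z of plate in the frame of board between 0.012 and 0.0195 m and angle between plate's own z axis and vertical below 0.06 rad and linear speed of plate below 0.01 m/s and contact force between plate and board above 0.5 N and value of joint knob above 2.3 rad); the robot touches nothing.
It fails at once if the knob is tightened further (under -0.22 rad) (value of joint knob below -0.22 rad).
It fails at once if a bystander (garlic, salt shaker, onion, oblong tin or spice jar) is moved by more than 30 mm (distance of any of garlic, salt_shaker, onion, fish_tin, spice_b from where it was at the start of the episode above 0.03 m).
It also fails if it takes over 72 s, if anything falls off the work surface, if the arm or the gripper's body presses on something with over 40 N, if the wrist force passes 120 N, or if a joint passes its speed limit or range.

## Working session

There is one attempt and no reset: what is moved stays moved. The work goes in short steps, Python scripts to look and compute and a tool call to move; the robot and the scene stay as the last step left them, time stands still between calls to the robot, and variables do not carry over. Pictures are saved under pics/ and viewed, at most 10 in all, crops included, and the job is handed in when it is done.

```bash
ls; mkdir -p pics; cat > h.py <<'E'
import numpy as np,cv2
from station import manip, readout, snapshot, sign_off
from scipy.spatial.transform import Rotation as R
def rot(q): return R.from_quat([q[1],q[2],q[3],q[0]])
def snap(n,f=None):
    s=snapshot(n)
    if f: cv2.imwrite('pics/'+f,s['frame'][:,:,::-1])
    return s
def ray(s,u,v):
    d=np.array([(u-s['cx'])/s['fx'],(v-s['cy'])/s['fy'],1.])
    return np.array(s['eye']),rot(s['orientation']).apply(d)
def plane(s,u,v,z):
    e,d=ray(s,u,v); return e+d*(z-e[2])/d[2]
def totool(dw):
    st=readout.state(); return rot(st['orientation']).inv().apply(dw)
E
python3 - <<'E'
from h import *
for n in('scene','top'):
    s=snap(n,n+'0.png'); print(n,s['eye'],s['orientation'],s['fx'],s['cx'],s['cy'])
st=readout.state(); print(st)
print(rot(st['orientation']).as_matrix().round(3))
E
```

```text
pics
station.py
scene [-638.39993105 -896.99844702  880.07953915] [-0.44721756  0.77085269 -0.38846946  0.23425212] 527.2324970115321 323.33753598135365 239.24817062060637
top [ 450.3215067   -41.12784812 1464.52651892] [ 0.020488   -0.69892184  0.71469671 -0.01723717] 533.9275490345975 320.54727679215335 246.92657287984827
{'t': 0.1, 'joint_positions': array([ 1.08179306,  0.33384736,  0.03992514,  1.46613438, -0.01341384,
        1.34330672, -0.05848618]), 'joint_velocities': array([ 1.67536001e-03, -2.06800211e-03,  1.59336067e-05, -2.93396249e-03,
       -1.84839372e-04,  3.91554806e-04,  1.86428799e-05]), 'joint_efforts': array([ 4.93419284e-03, -6.60011172e+01,  1.37024347e+00, -4.06477833e+01,
        1.68159418e-02,  8.92937678e-03, -4.48315893e-05]), 'position': array([ 246.82424472, -600.92848928,  255.53000769]), 'orientation': array([-6.89793973e-04,  9.81071632e-01,  1.93643854e-01, -1.86712665e-04]), 'wrist_force': array([0.0960836 , 0.35251822, 0.19119432]), 'torque': array([ 0.01154059, -0.01035832,  0.0353518 ]), 'grasp_force': 0.0, 'gripper_width': 85.04916840583242}
[[ 0.925  0.38  -0.001]
 [ 0.38  -0.925  0.001]
 [-0.    -0.001 -1.   ]]
```

View pics/scene0.png

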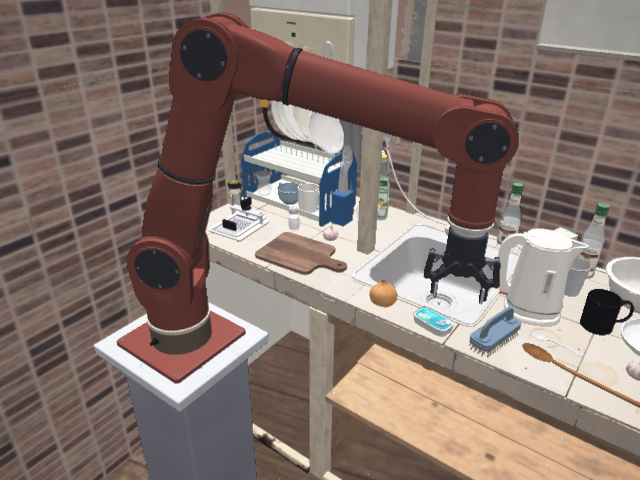

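View pics/top0.png

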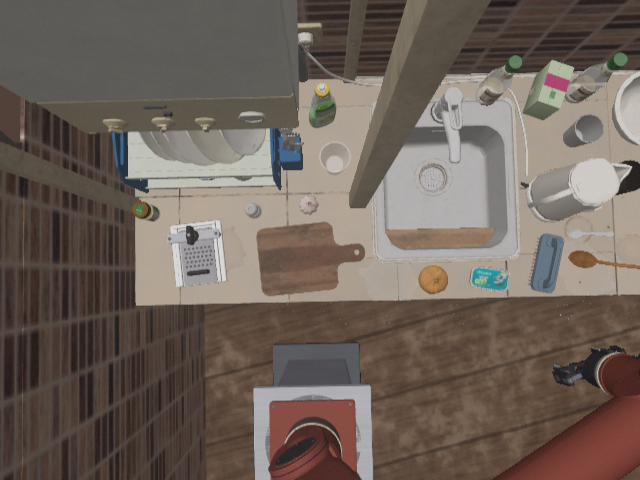

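The scene view shows the grater (238,222), board (300,252) and post foot (367,250). In the top view the grater is at (198,253), its knob at (192,236), the plate handle at (199,272), the board at (300,258) and the post foot at about (358,207). Next I'll enlarge the grater and board region.

```bash
python3 - <<'E'
from h import *
s=snap('top'); f=s['frame'][:,:,::-1]
c=cv2.resize(f[195:305,125:375],None,fx=3.2,fy=3.2,interpolation=cv2.INTER_CUBIC)
s2=snap('scene'); g=s2['frame'][:,:,::-1]
d=cv2.resize(g[170:280,200:380],(800*180//250,352),interpolation=cv2.INTER_CUBIC)
d=cv2.resize(g[195:245,200:280],(400,250),interpolation=cv2.INTER_CUBIC)
e=f[225:285,160:235]; e=cv2.resize(e,(312,250),interpolation=cv2.INTER_CUBIC)
out=np.zeros((602,800,3),np.uint8)[:600]; out[:345]=c[:345]; out[350:600,:400]=d; out[350:600,440:752]=e
cv2.imwrite('pics/z1.png',out)
for n,p in [('handle',(199,272,14+37)),('knob',(192,236,97)),('post',(358,207,0)),('boardc',(300,258,16)),('garlic',(308,204,25)),('salt',(252,210,90)),('spice',(141,210,105))]: print(n,plane(s,*p).round(1))
E
```

```text
handle [466.6 287.8  51. ]
knob [559.  294.1  97. ]
post [ 636.5 -140.9    0. ]
boardc [498.9  21.1  16. ]
garlic [644.6  -3.9  25. ]
salt [623.5 139.7  90. ]
spice [628.1 422.4 105. ]
```

View pics/z1.png

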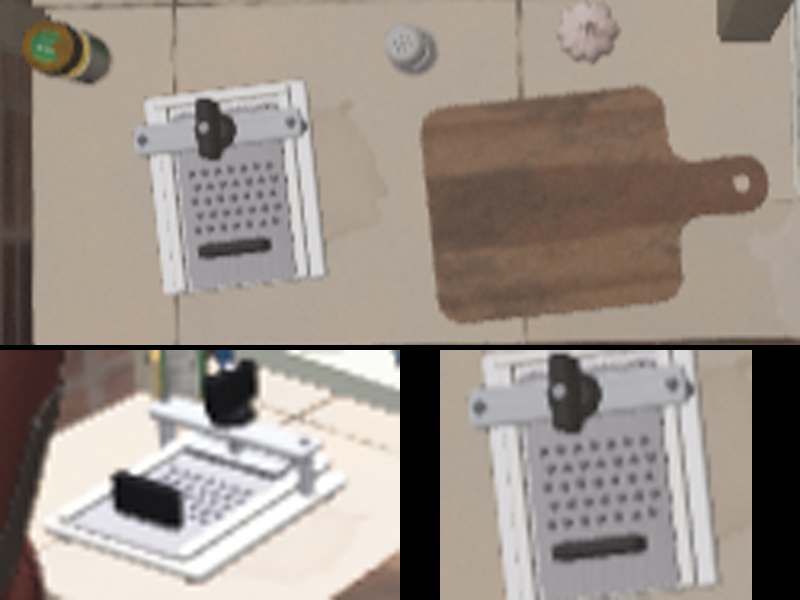

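The enlarged crop shows the grater turned slightly, its open front toward the robot. The wing runs roughly along the grater's x, and the board's handle points to -y. Now I'll measure these with masks and contours.

```bash
python3 - <<'E'
from h import *
s=snap('top'); f=s['frame'][:,:,::-1].copy()
hsv=cv2.cvtColor(f,cv2.COLOR_BGR2HSV)
def box(m,x0,y0,x1,y1,z,name,n=1):
    k=np.zeros_like(m); k[y0:y1,x0:x1]=m[y0:y1,x0:x1]
    cs=sorted(cv2.findContours(k,0,cv2.CHAIN_APPROX_NONE)[0],key=cv2.contourArea)[::-1][:n]
    out=[]
    for c in cs:
        P=np.array([plane(s,u+.0,v+.0,z)[:2] for u,v in c[:,0,:]],np.float32)
        r=cv2.minAreaRect(P); print(name,np.round(r[0],1),np.round(r[1],1),round(r[2],1),np.round(cv2.boxPoints(r)).tolist()); out.append(c)
    return out
dark=(hsv[:,:,2]<75).astype(np.uint8)*255
b=box(dark,165,262,235,285,51,'handle')
b+=box(dark,180,222,208,246,97,'knob')
# handle ends at top edge, both
h=hsv.astype(int)
white=((h[:,:,2]>205)&(h[:,:,1]<22)).astype(np.uint8)*255
b+=box(white,160,215,235,295,24,'rails',3)
wood=((h[:,:,2]<150)&(h[:,:,1]>60)).astype(np.uint8)*255
b+=box(wood,250,218,342,300,16,'board')
plt=None
cv2.drawContours(f,b,-1,(0,0,255),1)
cv2.imwrite('pics/z2.png',cv2.resize(f[195:305,125:375],None,fx=3.2,fy=3.2,interpolation=cv2.INTER_NEAREST))
print(hsv[230:290:8,176],hsv[230:290:8,228])
# outline corners from crop (crop/3.2+offset)
for n,z,p in [('RL',24,(146,98)),('RR',24,(303,81)),('FL',24,(165,293)),('FR',24,(326,275)),('hl',51,(197,248)),('hr',51,(271,241)),('wingrear',97,(206,99)),('wingfront',97,(215,158)),('bolt L',54,(142,139)),('bolt R',54,(295,124))]:
    print(n,plane(s,(p[0]+.5)/3.2+125-.5,(p[1]+.5)/3.2+195-.5,z).round(1))
E
```

```text
handle [466.4 291.7] [ 8.9 56.4] 5.8 [[459.0, 319.0], [465.0, 263.0], [474.0, 264.0], [468.0, 320.0]]
knob [561.6 295.4] [28.4 46.4] 88.7 [[538.0, 282.0], [584.0, 281.0], [585.0, 309.0], [539.0, 310.0]]
rails [488.7 354.1] [111.7  16. ] 5.5 [[432.0, 357.0], [434.0, 341.0], [545.0, 352.0], [544.0, 367.0]]
rails [502.1 233.4] [116.5   9.4] 5.4 [[444.0, 233.0], [445.0, 223.0], [561.0, 234.0], [560.0, 244.0]]
rails [499.6 246.2] [111.4   6.9] 5.7 [[444.0, 244.0], [445.0, 237.0], [555.0, 248.0], [555.0, 255.0]]
board [498.4  20.7] [183.7 227.6] 4.7 [[398.0, 127.0], [416.0, -100.0], [599.0, -85.0], [581.0, 142.0]]
[[ 15   5 209]
 [120   6 182]
 [150   1 215]
 [ 10   4 202]
 [165   2 216]
 [165   2 216]
 [150   1 215]
 [ 12  13 196]] [[ 17  40 171]
 [ 16  40 174]
 [ 17  40 174]
 [ 14  40 173]
 [ 16  40 172]
 [ 16  41 170]
 [ 17  36 176]
 [ 16  35 175]]
RL [595.2 370.7  24. ]
RR [606.7 237.4  24. ]
FL [430.  355.9  24. ]
FR [442.2 220.   24. ]
hl [467.  321.6  51. ]
hr [471.4 260.3  51. ]
wingrear [586.  301.5  97. ]
wingfront [538.3 294.7  97. ]
bolt L [558.2 365.7  54. ]
bolt R [567.8 238.7  54. ]
```

View pics/z2.png

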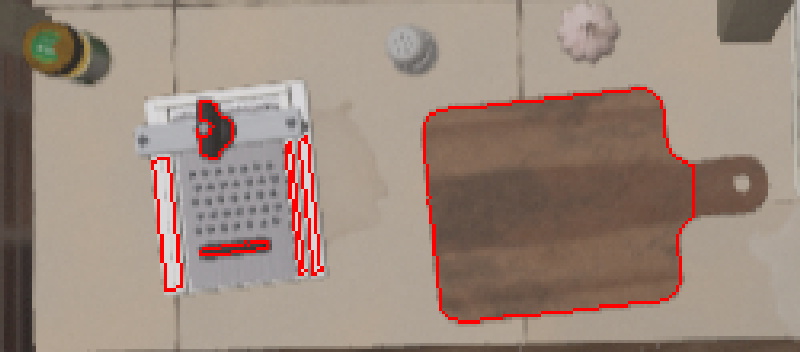

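```bash
cat >> h.py <<'E'
def to(x,y,z,az):
    st=readout.state(); c,s_=np.cos(az),np.sin(az)
    T=R.from_matrix(np.array([[-s_,c,0],[c,s_,0],[0,0,-1]]))
    # columns x=(-s,c,0), y=(c,s,0), z=(0,0,-1)
    T=R.from_matrix(np.array([[-s_,c,0],[c,s_,0],[0,0,-1.]]))
    q=rot(st['orientation']); d=q.inv().apply(np.array([x,y,z])-st['position'])
    Y=q.as_matrix()[:,1]
    print('now',st['position'].round(1),'az',round(np.arctan2(Y[1],Y[0]),3),'row',d.round(1),(q.inv()*T).as_rotvec().round(3),'j',st['joint_positions'].round(2),'w',round(st['gripper_width'],1),'g',round(st['grasp_force'],1),'F',st['wrist_force'].round(1))
E
python3 -c "
from h import *
to(370,-320,250,-1.18+.94)"
```

```text
now [ 246.9 -601.1  255.9] az -1.181 row [ 220.6 -213.2    6. ] [-0.001 -0.    -0.941] j [ 1.08  0.33  0.04  1.47 -0.01  1.34 -0.06] w 85.4 g 0.0 F [-0.6  1.   0.6]
```

Careful with the scale: shifts go in shares of 300 mm and turns go in shares of pi rad. That gives: 220 mm / 300 = 0.7333, -213 mm / 300 = -0.71, -0.94 rad / 3.1416 = -0.2992.

shift_gripper --pt "85 0.1467 -0.1433 0.0033 0 0 -0.0598" --pt "85 0.2933 -0.2833 0.0067 0 0 -0.1197" --pt "85 0.44 -0.4267 0.0133 0 0 -0.1795" --pt "85 0.5867 -0.5667 0.0167 0 0 -0.2394" --pt "85 0.7333 -0.71 0.02 0 0 -0.2992"

```text
t: 0.88
position: [370.1, -318.7, 250.4]
orientation: [0.0, 0.786, 0.618, -0.0]
wrist_force: [0.9, 0.0, 0.4]
gripper_width: 85.0
grasp_force: 0.0
```

```bash
python3 -c "
from h import *
to(440,-30,250,-.24+.94)"
```

```text
now [ 370.1 -318.7  250.4] az -0.237 row [2.971e+02 1.000e-01 3.000e-01] [ 0.     0.001 -0.937] j [ 0.86  0.02 -0.25  1.84  0.01  1.28  0.38] w 85.0 g 0.0 F [0.9 0.  0.4]
```

Scaled: 297 mm / 300 = 0.99, 238 mm / 300 = 0.7933, -0.94 rad / 3.1416 = -0.2992.

shift_gripper --pt "85 0.2 0 0 0 0 -0.0598" --pt "85 0.3967 0 0 0 0 -0.1197" --pt "85 0.5933 0 0 0 0 -0.1795" --pt "85 0.7933 0 0 0 0 -0.2394" --pt "85 0.99 0 0 0 0 -0.2992"

```text
t: 1.5
position: [441.3, -30.5, 250.6]
orientation: [0.0, 0.422, 0.907, -0.0]
wrist_force: [0.6, -0.0, -0.9]
gripper_width: 85.0
grasp_force: 0.0
```

```bash
python3 -c "
from h import *
to(500,240,250,1.63)"
```

```text
now [441.3 -30.5 250.6] az 0.7 row [169.  219.1   0.5] [-0.     0.001 -0.93 ] j [ 0.56 -0.07 -0.56  1.92 -0.04  1.28  0.71] w 85.0 g 0.0 F [ 0.6 -0.  -0.9]
```

Scaled: 219 mm / 300 = 0.73, 175 mm / 300 = 0.5833, -0.93 rad / 3.1416 = -0.296.

shift_gripper --pt "85 0.1133 0.1467 0 0 0 -0.0598" --pt "85 0.2267 0.2933 0 0 0 -0.1197" --pt "85 0.3367 0.4367 0 0 0 -0.1795" --pt "85 0.45 0.5833 0 0 0 -0.2394" --pt "85 0.5633 0.73 0 0 0 -0.296"

```text
t: 2.12
position: [501.8, 239.1, 250.5]
orientation: [0.0, -0.029, 1.0, -0.0]
wrist_force: [0.5, -0.7, 0.8]
gripper_width: 85.0
grasp_force: 0.0
```

```bash
python3 -c "
from h import *
to(562.7,299.5,170,1.63)
s=snap('top','t2.png')"
```

```text
now [501.8 239.1 250.5] az 1.629 row [-64.3  56.7  80.6] [-0.     0.001 -0.001] j [ 0.21  0.24 -0.84  1.67  0.18  1.31  0.96] w 85.0 g 0.0 F [ 0.5 -0.7  0.8]
```

View pics/t2.png

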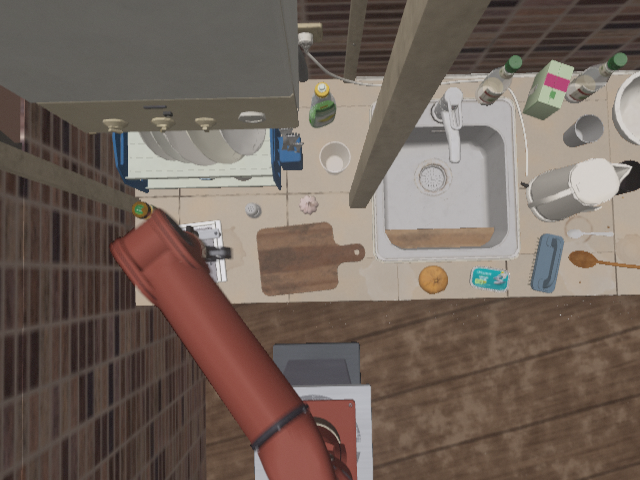

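The top view shows the arm over the grater with a finger at (218,253). The wrist is clear of the left wall.

Scaled: 80 mm / 300 = 0.2667, -64 mm / 300 = -0.2133.

shift_gripper --pt "85 -0.1067 0.0933 0.1333 0 0 0" --pt "85 -0.2133 0.19 0.2667 0 0 0" --pt "85 -0.2133 0.19 0.2667 0 0 0"

```text
t: 2.55
position: [561.2, 298.7, 164.7]
orientation: [-0.004, -0.027, 1.0, -0.0]
wrist_force: [-0.9, 0.4, -0.5]
gripper_width: 84.9
grasp_force: 0.0
```

```bash
python3 -c "
from h import *
to(562.7,299.5,97,1.6)
s=snap('top');s2=snap('scene')
a=cv2.resize(s['frame'][200:300,130:250],(480,400),interpolation=cv2.INTER_CUBIC)
b=cv2.resize(s2['frame'][170:250,190:286],(320,267),interpolation=cv2.INTER_CUBIC)
o=np.zeros((400,800,3),np.uint8);o[:,:480]=a;o[:267,480:]=b
cv2.imwrite('pics/z3.png',o[:,:,::-1])"
```

```text
now [561.2 298.7 164.7] az 1.625 row [-2.1  0.8 67.7] [-0.    -0.009  0.025] j [ 0.04  0.49 -0.79  1.57  0.36  1.24  0.81] w 84.9 g 0.0 F [-0.9  0.4 -0.5]
```

View pics/z3.png

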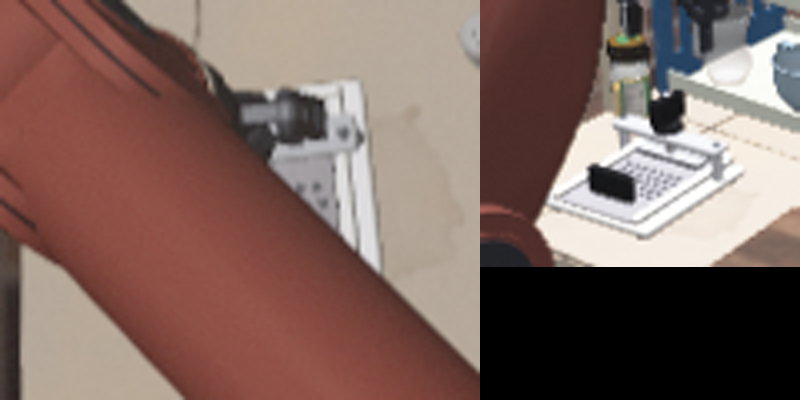

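The crop shows the gripper over the bridge, above the knob, with the plate still in place. I'll descend and close.

Scaled: 67 mm / 300 = 0.2233, 34 mm / 300 = 0.1133.

shift_gripper --pt "85 -0.0067 0.0033 0.1133 0 0 0" --pt "85 -0.0067 0.0033 0.2233 0 0 0" --pt "85 -0.0067 0.0033 0.2233 0 0 0" --pt "60 -0.0067 0.0033 0.2233 0 0 0"

```text
t: 3.15
position: [565.1, 299.2, 106.2]
orientation: [0.002, -0.026, 1.0, 0.0]
wrist_force: [-0.2, 0.2, -0.0]
gripper_width: 69.5
grasp_force: 0.0
```

```bash
python3 -c "
from h import *
to(562.7,299.5,97,1.62)"
```

```text
now [565.1 299.2 106.2] az 1.623 row [2.4 0.4 9.1] [0.001 0.003 0.003] j [ 0.02  0.54 -0.77  1.63  0.41  1.13  0.77] w 69.5 g 0.0 F [-0.2  0.2 -0. ]
```

shift_gripper --pt "0 0 0 0 0 0 0" --pt "0 0 0 0 0 0 0" --pt "0 0 0 0 0 0 0" --pt "0 0 0 0 0 0 0" --pt "0 0 0 0 0 0 0"

```text
t: 3.78
position: [564.1, 304.4, 105.2]
orientation: [0.002, -0.028, 1.0, 0.004]
wrist_force: [1.8, 12.6, 1.2]
gripper_width: 12.8
grasp_force: 61.2
```

```bash
python3 -c "
from h import *
to(562.7,299.5,97,1.62)"
```

```text
now [564.1 304.4 105.2] az 1.628 row [ 1.7 -4.9  8.2] [0.008 0.003 0.008] j [ 0.02  0.55 -0.77  1.63  0.41  1.13  0.77] w 12.8 g 61.2 F [ 1.8 12.6  1.2]
```

Gripped, but the arm was pulled 5 mm toward +y and sits 8 mm high. I'll reopen, recentre and regrip.

Scaled: 8 mm / 300 = 0.0267, 5.5 mm / 300 = 0.0183.

shift_gripper --pt "45 0 0 0 0 0 0" --pt "45 0 0 0 0 0 0" --pt "45 0.0033 0.0183 0.0133 0 0 0" --pt "45 0.0033 0.0183 0.0267 0 0 0" --pt "45 0.0033 0.0183 0.0267 0 0 0"

```text
t: 4.4
position: [562.7, 304.2, 94.7]
orientation: [-0.0, -0.027, 1.0, -0.0]
wrist_force: [0.5, -0.1, 0.4]
gripper_width: 45.1
grasp_force: 0.0
```

```bash
python3 -c "
from h import *
to(564,304.6,97,1.62)"
```

```text
now [562.7 304.2  94.7] az 1.624 row [-1.3  0.3 -2.3] [-0.    -0.001  0.004] j [ 0.01  0.56 -0.76  1.63  0.42  1.12  0.76] w 45.1 g 0.0 F [ 0.5 -0.1  0.4]
```

shift_gripper --pt "0 0 0 0 0 0 0" --pt "0 0 0 0 0 0 0" --pt "0 0 0 0 0 0 0" --pt "0 0 0 0 0 0 0"

```text
t: 4.9
position: [563.0, 305.4, 95.7]
orientation: [0.0, -0.027, 1.0, 0.001]
wrist_force: [-0.4, 4.8, 0.1]
gripper_width: 13.1
grasp_force: 61.3
```

```bash
python3 -c "
from h import *
to(564,304.6,97,1.62); print(readout.state()['torque'])"
```

```text
now [563.  305.4  95.7] az 1.625 row [-1.  -0.9 -1.3] [0.001 0.001 0.005] j [ 0.01  0.56 -0.76  1.63  0.42  1.12  0.76] w 13.1 g 61.3 F [-0.4  4.8  0.1]
[ 1.05381078 -0.14364197  0.14581362]
```

Scaled: -3.6 mm / 300 = -0.012, -2.9 mm / 300 = -0.0097, 0.72 rad / 3.1416 = 0.2292.

shift_gripper --pt "0 0 0.0033 -0.0023 0 0 0.0573" --pt "0 0 0.0033 -0.0047 0 0 0.1146" --pt "0 0 0.0033 -0.0073 0 0 0.1719" --pt "0 0 0.0033 -0.0097 0 0 0.2292" --pt "0 0 0.0033 -0.012 0 0 0.2865"

```text
t: 5.52
position: [562.9, 305.8, 99.4]
orientation: [0.0, 0.413, 0.911, 0.0]
wrist_force: [-0.0, 2.4, 1.2]
gripper_width: 12.9
grasp_force: 61.6
```

```bash
python3 -c "
from h import *
to(563,305.6,99.3,1.624-.9); print(readout.state()['torque'])"
```

```text
now [562.9 305.8  99.4] az 0.718 row [-0.2  0.   0.1] [ 0.    -0.    -0.006] j [-0.12  0.5  -0.59  1.63  0.31  1.09 -0.07] w 12.9 g 61.6 F [-0.   2.4  1.2]
[0.55834461 0.20437814 0.20809788]
```

Centred well, with low forces. I'll continue the turn.

Scaled: -3.6 mm / 300 = -0.012, -2.9 mm / 300 = -0.0097, 0.9 rad / 3.1416 = 0.2865.

shift_gripper --pt "0 0 0 -0.0023 0 0 0.0573" --pt "0 0 0 -0.0047 0 0 0.1146" --pt "0 0 0 -0.0073 0 0 0.1719" --pt "0 0 0 -0.0097 0 0 0.2292" --pt "0 0 0 -0.012 0 0 0.2865"

```text
t: 6.15
position: [562.9, 306.0, 103.0]
orientation: [-0.0, 0.768, 0.64, 0.0]
wrist_force: [-0.2, 3.9, 1.5]
gripper_width: 13.3
grasp_force: 61.5
```

shift_gripper --pt "0 0 0 -0.0023 0 0 0.0573" --pt "0 0 0 -0.0047 0 0 0.1146" --pt "0 0 0 -0.0073 0 0 0.1719" --pt "0 0 0 -0.0097 0 0 0.2292" --pt "0 0 0 -0.0097 0 0 0.2292"

```text
t: 6.78
position: [563.0, 306.0, 105.8]
orientation: [-0.0, 0.943, 0.332, 0.0]
wrist_force: [0.2, 3.5, 1.2]
gripper_width: 13.1
grasp_force: 61.4
```

```bash
python3 -c "
from h import *
to(563,305.6,106,1.624-2.52); print(readout.state()['torque'])"
```

```text
now [563.  306.  105.8] az -0.895 row [-0.3  0.3 -0.2] [-0.    -0.001  0.001] j [-0.35  0.45 -0.28  1.64  0.14  1.07 -1.56] w 13.1 g 61.4 F [0.2 3.5 1.2]
[ 0.98530791 -0.0884874  -0.14806009]
```

Scaled: -1.2 mm / 300 = -0.004, -0.8 mm / 300 = -0.0027, 0.3 rad / 3.1416 = 0.0955.

shift_gripper --pt "0 0 0 -0.0013 0 0 0.0318" --pt "0 0 0 -0.0027 0 0 0.0637" --pt "0 0 0 -0.004 0 0 0.0955" --pt "0 0 0 -0.004 0 0 0.0955"

```text
t: 7.28
position: [563.1, 306.0, 107.0]
orientation: [-0.0, 0.982, 0.188, 0.0]
wrist_force: [0.8, 3.7, 1.9]
gripper_width: 12.9
grasp_force: 61.5
```

```bash
python3 -c "
from h import *
to(563,305.6,106,1.624-2.82); print(readout.state()['torque'])"
```

```text
now [563.1 306.  107. ] az -1.192 row [-0.2  0.3  1. ] [-0.001 -0.001  0.004] j [-0.39  0.44 -0.23  1.64  0.11  1.07 -1.84] w 12.9 g 61.5 F [0.8 3.7 1.9]
[ 1.13886093 -0.16027346 -0.12321119]
```

shift_gripper --pt "0 0 0 -0.0013 0 0 0.0255" --pt "0 0 0 -0.002 0 0 0.0509" --pt "0 0 0 -0.002 0 0 0.0509"

```text
t: 7.65
position: [563.1, 306.0, 107.6]
orientation: [-0.0, 0.994, 0.11, 0.0]
wrist_force: [1.2, 4.3, 3.1]
gripper_width: 13.0
grasp_force: 61.7
```

```bash
python3 -c "
from h import *
to(563,305.6,106,1.624-2.98); print(readout.state()['torque'])"
```

```text
now [563.1 306.  107.6] az -1.351 row [-0.2  0.4  1.6] [-0.001 -0.001  0.005] j [-0.41  0.44 -0.2   1.64  0.1   1.07 -1.99] w 13.0 g 61.7 F [1.2 4.3 3.1]
[ 1.16834828 -0.28055453  0.26024466]
```

Scaled: 0.05 rad / 3.1416 = 0.0159.

shift_gripper --pt "0 0 0 0 0 0 0.0159" --pt "0 0 0 0 0 0 0.0159"

```text
t: 7.9
position: [563.2, 305.9, 107.6]
orientation: [-0.0, 0.996, 0.085, 0.001]
wrist_force: [2.8, 2.7, 4.8]
gripper_width: 13.0
grasp_force: 68.0
```

```bash
python3 -c "
from h import *
to(563,305.6,106,1.624-3.03); print(readout.state()['torque'])"
```

```text
now [563.2 305.9 107.6] az -1.4 row [-0.2  0.3  1.6] [-0.    -0.001  0.006] j [-0.42  0.44 -0.19  1.64  0.09  1.07 -2.04] w 13.0 g 68.0 F [2.8 2.7 4.8]
[ 1.09425948 -0.44276239  1.20479309]
```

Torque of 1.2 N m confirms the stop. I'll release, lift and head for the plate handle.

Scaled: -70 mm / 300 = -0.2333, -30 mm / 300 = -0.1.

shift_gripper --pt "50 0 0 0 0 0 0" --pt "50 0 0 0 0 0 0" --pt "50 0 0 -0.1 0 0 0" --pt "50 0 0 -0.2333 0 0 0" --pt "50 0 0 -0.2333 0 0 0"

```text
t: 8.52
position: [564.4, 305.6, 180.5]
orientation: [-0.001, 0.997, 0.082, 0.002]
wrist_force: [-0.2, 0.1, -0.6]
gripper_width: 50.0
grasp_force: 0.0
```

```bash
python3 -c "
from h import *
to(467,294,170,.09)"
```

```text
now [564.4 305.6 180.5] az -1.406 row [-98.   -4.5  10. ] [ 0.002 -0.004 -1.496] j [-0.41  0.37 -0.19  1.58  0.08  1.2  -2.03] w 50.0 g 0.0 F [-0.2  0.1 -0.6]
```

Scaled: -98 mm / 300 = -0.3267, -80 mm / 300 = -0.2667, -0.94 rad / 3.1416 = -0.2992.

shift_gripper --pt "50 -0.0667 -0.0033 0.0133 0 0 -0.0598" --pt "50 -0.1333 -0.0067 0.0267 0 0 -0.1197" --pt "50 -0.2 -0.01 0.04 0 0 -0.1795" --pt "50 -0.2667 -0.0133 0.04 0 0 -0.2394" --pt "50 -0.3267 -0.015 0.04 0 0 -0.2992"

```text
t: 9.15
position: [464.3, 292.8, 164.0]
orientation: [0.0, 0.85, 0.526, -0.001]
wrist_force: [0.7, -0.5, -0.2]
gripper_width: 50.3
grasp_force: 0.0
```

shift_gripper --pt "50 0 0 0 0 0 -0.0598" --pt "50 0 0 0 0 0 -0.1197" --pt "50 0 0 0 0 0 -0.177" --pt "50 0 0 0 0 0 -0.177"

```text
t: 9.65
position: [465.2, 293.0, 164.3]
orientation: [-0.0, 0.676, 0.737, -0.001]
wrist_force: [0.1, -0.5, -1.3]
gripper_width: 50.0
grasp_force: 0.0
```

```bash
python3 -c "
from h import *
to(467,294,60,.09)
s=snap('top');s2=snap('scene')
a=cv2.resize(s['frame'][200:300,130:250],(480,400),interpolation=cv2.INTER_CUBIC)
b=cv2.resize(s2['frame'][170:250,190:286],(320,267),interpolation=cv2.INTER_CUBIC)
o=np.zeros((400,800,3),np.uint8);o[:,:480]=a;o[:267,480:]=b
cv2.imwrite('pics/z4.png',o[:,:,::-1])"
```

```text
now [465.2 293.  164.3] az 0.086 row [  0.9   2.1 104.3] [-0.002  0.001 -0.004] j [-0.27  0.23 -0.43  1.81  0.11  1.13 -0.64] w 50.0 g 0.0 F [ 0.1 -0.5 -1.3]
```

View pics/z4.png

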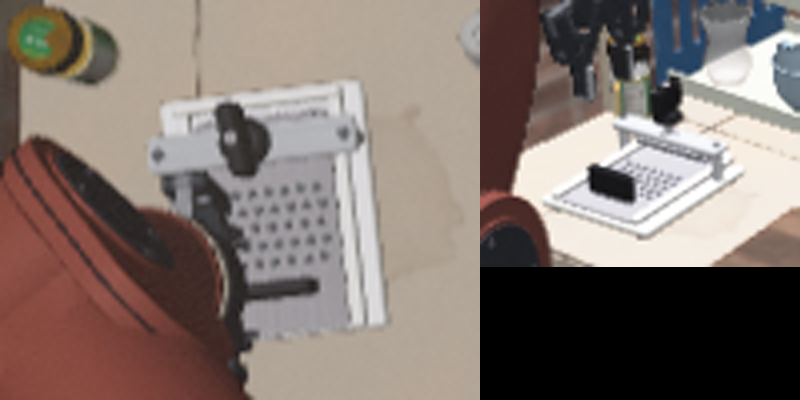

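The view shows the knob turned with the plate still in place, and the handle's right end at crop (318,286), where it was before. I'll descend onto the handle.

Scaled: 110 mm / 300 = 0.3667, 106 mm / 300 = 0.3533.

shift_gripper --pt "50 0.0033 0.0067 0.1333 0 0 0" --pt "50 0.0033 0.0067 0.2667 0 0 0" --pt "50 0.0033 0.0067 0.3267 0 0 0" --pt "50 0.0033 0.0067 0.3533 0 0 0" --pt "50 0.0033 0.0067 0.3667 0 0 0"

```text
t: 10.38
position: [467.9, 295.4, 55.8]
orientation: [0.0, 0.676, 0.737, 0.001]
wrist_force: [0.0, -0.2, -0.1]
gripper_width: 49.9
grasp_force: 0.0
```

```bash
python3 -c "
from h import *
to(467,294,51,.09)"
```

```text
now [467.9 295.4  55.8] az 0.087 row [-1.3 -1.   4.8] [ 0.001 -0.001 -0.003] j [-0.3   0.37 -0.41  1.89  0.18  0.92 -0.7 ] w 49.9 g 0.0 F [ 0.  -0.2 -0.1]
```

shift_gripper --pt "50 0 0 0.0067 0 0 0" --pt "0 0 0 0.0067 0 0 0" --pt "0 0 0 0.0067 0 0 0" --pt "0 0 0 0.0067 0 0 0" --pt "0 0 0 0.0067 0 0 0"

```text
t: 11.0
position: [467.8, 295.3, 53.9]
orientation: [0.0, 0.676, 0.737, 0.001]
wrist_force: [-0.8, -1.3, 6.5]
gripper_width: 10.8
grasp_force: 60.1
```

```bash
python3 -c "
from h import *
to(467,294,50,.09);print(readout.state()['torque'])"
```

```text
now [467.8 295.3  53.9] az 0.087 row [-1.2 -0.9  3.9] [ 0.001 -0.    -0.003] j [-0.3   0.37 -0.41  1.89  0.18  0.91 -0.7 ] w 10.8 g 60.1 F [-0.8 -1.3  6.5]
[-0.16449582  0.23387607  0.00477405]
```

Scaled: -52 mm / 300 = -0.1733, -42 mm / 300 = -0.14.

shift_gripper --pt "0 0 -0.0267 0 0 0 0" --pt "0 0.0007 -0.06 0 0 0 0" --pt "0 0.001 -0.1 0 0 0 0" --pt "0 0.0013 -0.14 0 0 0 0" --pt "0 0.0017 -0.1733 0 0 0 0"

```text
t: 11.62
position: [415.3, 291.2, 53.8]
orientation: [0.0, 0.675, 0.737, 0.001]
wrist_force: [4.1, -0.1, 6.1]
gripper_width: 10.7
grasp_force: 60.0
```

```bash
python3 -c "
from h import *
to(467,294,50,.09);print(readout.state()['torque'])"
```

```text
now [415.3 291.2  53.8] az 0.088 row [-1.8 51.7  3.9] [ 0.002 -0.001 -0.002] j [-0.31  0.29 -0.43  2.    0.16  0.88 -0.74] w 10.7 g 60.0 F [ 4.1 -0.1  6.1]
[ 0.05107833 -1.00352472 -0.0056996 ]
```

Scaled: -30 mm / 300 = -0.1, -26 mm / 300 = -0.0867.

shift_gripper --pt "0 0 -0.04 0 0 0 0" --pt "0 0 -0.08 0 0 0 0" --pt "0 0 -0.0867 0 0 0 0" --pt "0 0 -0.0867 -0.0333 0 0 0" --pt "0 0 -0.0867 -0.1 0 0 0"

```text
t: 12.25
position: [387.7, 287.7, 82.5]
orientation: [-0.001, 0.675, 0.737, -0.002]
wrist_force: [0.5, -0.6, -1.9]
gripper_width: 10.8
grasp_force: 59.0
```

```bash
python3 -c "
from h import *
to(467,294,50,.09);print(readout.state()['torque'])
st=readout.state(); s=snap('top','t5.png')"
```

```text
now [387.7 287.7  82.5] az 0.088 row [-0.6 79.7 32.2] [-0.004  0.002 -0.002] j [-0.31  0.21 -0.46  2.03  0.11  0.93 -0.74] w 10.8 g 59.0 F [ 0.5 -0.6 -1.9]
[-0.01867532  0.03885532 -0.03849631]
```

View pics/t5.png

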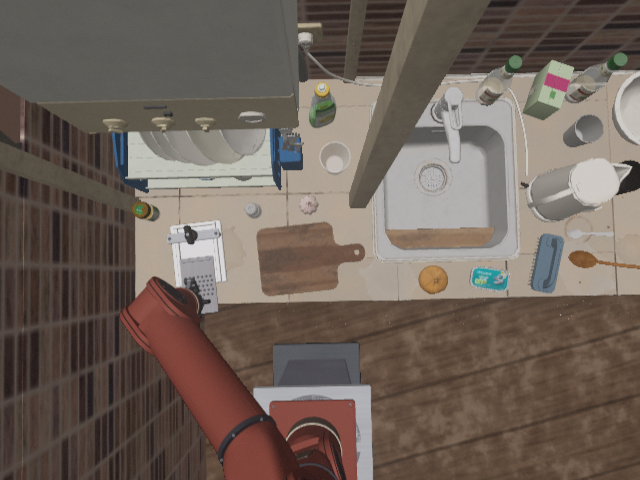

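The plate is drawn out, with its handle in the gripper at (198,287) and the knob at (191,234). The board still runs from (258,223) to (338,294). Carrying the plate over the board next.

Scaled: 90 mm / 300 = 0.3, 60 mm / 300 = 0.2.

shift_gripper --pt "0 0 0 -0.0667 0 0 0" --pt "0 0.0267 0 -0.15 0 0 0" --pt "0 0.1 0 -0.1667 0 0 0" --pt "0 0.2 0.0133 -0.1667 0 0 0" --pt "0 0.3 0.0467 -0.1667 0 0 0"

```text
t: 12.92
position: [394.7, 379.9, 132.8]
orientation: [-0.0, 0.675, 0.737, -0.001]
wrist_force: [0.0, 0.2, -1.1]
gripper_width: 11.1
grasp_force: 59.1
```

```bash
python3 -c "
from h import *
to(453,26.4,110,.082)"
```

```text
now [394.7 379.9 132.8] az 0.088 row [-357.2   27.1   23.1] [-0.002  0.001  0.006] j [-0.41  0.27 -0.5   1.84  0.15  1.07 -0.88] w 11.1 g 59.1 F [ 0.   0.2 -1.1]
```

I had the tool x sign wrong and moved 92 mm toward +y. Nothing was touched. Reversing now.

Scaled: -205 mm / 300 = -0.6833, -160 mm / 300 = -0.5333.

shift_gripper --pt "0 -0.0833 0 0 0 0 0" --pt "0 -0.2333 0.0133 0 0 0 0" --pt "0 -0.3833 0.0267 0 0 0 0" --pt "0 -0.5333 0.04 0 0 0 0" --pt "0 -0.6833 0.0533 0 0 0 0"

```text
t: 13.55
position: [428.7, 175.1, 132.6]
orientation: [-0.001, 0.675, 0.737, -0.001]
wrist_force: [0.9, -0.2, -1.3]
gripper_width: 10.7
grasp_force: 59.1
```

shift_gripper --pt "0 -0.15 0.01 0 0 0 0" --pt "0 -0.3 0.02 0 0 0 0" --pt "0 -0.4333 0.03 0 0 0 0" --pt "0 -0.5067 0.0367 0 0 0 0" --pt "0 -0.5067 0.0367 0 0 0 0"

```text
t: 14.18
position: [453.0, 24.8, 132.6]
orientation: [-0.001, 0.677, 0.736, -0.001]
wrist_force: [0.2, -0.1, -0.5]
gripper_width: 10.6
grasp_force: 59.1
```

```bash
python3 -c "
from h import *
to(453,26.4,90,.082)
s=snap('top','t6.png')"
```

```text
now [453.   24.8 132.6] az 0.084 row [ 1.6  0.2 42.6] [-0.002 -0.     0.002] j [ 0.07  0.06 -0.23  2.06  0.02  1.02 -0.08] w 10.6 g 59.1 F [ 0.2 -0.1 -0.5]
```

View pics/t6.png

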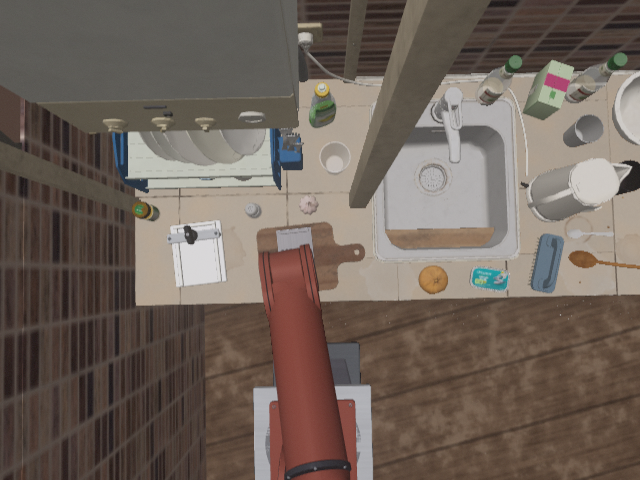

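The plate's rear end shows at (278–311, 229) over the broad part, centred as planned. The grater is empty and the bystanders haven't moved. Lowering.

Scaled: 71 mm / 300 = 0.2367, 70 mm / 300 = 0.2333.

shift_gripper --pt "0 0.0033 0 0.0833 0 0 0" --pt "0 0.0033 0 0.1667 0 0 0" --pt "0 0.0033 0 0.2133 0 0 0" --pt "0 0.0033 0 0.2333 0 0 0" --pt "0 0.0033 0 0.2367 0 0 0"

```text
t: 14.85
position: [453.8, 27.6, 62.3]
orientation: [-0.0, 0.675, 0.737, 0.0]
wrist_force: [0.0, -0.3, -1.2]
gripper_width: 10.9
grasp_force: 59.0
```

```bash
python3 -c "
from h import *
to(453,26.4,56,.082);print(readout.state()['torque'])"
```

```text
now [453.8  27.6  62.3] az 0.088 row [-1.2 -0.9  6.3] [-0.    -0.     0.006] j [ 0.06  0.16 -0.23  2.12  0.05  0.86 -0.11] w 10.9 g 59.0 F [ 0.  -0.3 -1.2]
[-0.01611443  0.05089467 -0.00851913]
```

Scaled: 6 mm / 300 = 0.02, 5 mm / 300 = 0.0167.

shift_gripper --pt "0 0 0 0.0067 0 0 0" --pt "0 0 0 0.0133 0 0 0" --pt "0 0 0 0.0167 0 0 0" --pt "0 0 0 0.02 0 0 0"

```text
t: 15.35
position: [453.8, 27.3, 56.3]
orientation: [0.0, 0.676, 0.737, 0.0]
wrist_force: [-0.6, -0.1, -1.4]
gripper_width: 10.6
grasp_force: 59.0
```

```bash
python3 -c "
from h import *
to(453,26.4,56,.082);print(readout.state()['torque'])"
```

```text
now [453.8  27.3  56.3] az 0.087 row [-0.8 -0.9  0.3] [ 0.    -0.     0.005] j [ 0.06  0.17 -0.23  2.13  0.05  0.85 -0.12] w 10.6 g 59.0 F [-0.6 -0.1 -1.4]
[ 0.05814093  0.08963133 -0.00399781]
```

Scaled: 2 mm / 300 = 0.0067, 1 mm / 300 = 0.0033.

shift_gripper --pt "0 0 0 0.0033 0 0 0" --pt "0 0 0 0.0067 0 0 0" --pt "0 0 0 0.0067 0 0 0"

```text
t: 15.72
position: [453.8, 27.3, 55.5]
orientation: [0.0, 0.676, 0.737, -0.0]
wrist_force: [-8.4, -0.2, 18.1]
gripper_width: 11.1
grasp_force: 61.9
```

```bash
python3 -c "
from h import *
to(453,26.4,56,.082);print(readout.state()['torque'])"
```

```text
now [453.8  27.3  55.5] az 0.087 row [-0.8 -0.9 -0.5] [-0.     0.     0.005] j [ 0.06  0.17 -0.23  2.13  0.05  0.85 -0.12] w 11.1 g 61.9 F [-8.4 -0.2 18.1]
[-0.17951883  1.73562006  0.01838558]
```

Contact at 18 N, so the plate is down while still held. I'll release and lift away.

Scaled: -1 mm / 300 = -0.0033.

shift_gripper --pt "0 0 0 -0.0033 0 0 0" --pt "30 0 0 -0.0033 0 0 0" --pt "50 0 0 -0.0033 0 0 0" --pt "50 0 0 -0.0033 0 0 0"

```text
t: 16.23
position: [453.7, 27.3, 55.2]
orientation: [-0.0, 0.676, 0.737, 0.0]
wrist_force: [0.1, 0.4, 0.0]
gripper_width: 50.2
grasp_force: 0.0
```

shift_gripper --pt "50 0 0 -0.0667 0 0 0" --pt "50 0 0 -0.2 0 0 0" --pt "50 0 0 -0.3667 0 0 0" --pt "50 -0.1667 0 -0.5 0 0 0" --pt "50 -0.3333 0 -0.5667 0 0 0"

```text
t: 16.85
position: [463.3, -73.1, 227.8]
orientation: [0.001, 0.675, 0.738, 0.001]
wrist_force: [0.9, -1.0, 0.6]
gripper_width: 50.1
grasp_force: 0.0
```

shift_gripper --pt "50 -0.2 0 0 0 0 0" --pt "50 -0.4 0 0 0 0 0" --pt "50 -0.6 0 0 0 0 0" --pt "50 -0.6 0 0 0 0 0"

```text
t: 17.35
position: [477.0, -256.8, 224.7]
orientation: [0.0, 0.678, 0.735, -0.001]
wrist_force: [0.0, 0.6, 0.3]
gripper_width: 50.3
grasp_force: 0.0
```

```bash
python3 -c "
from h import *
s=snap('top','t7.png')
for p in [(0,0)]:pass
g=snap('scene')
a=cv2.resize(s['frame'][195:305,225:375],(480,352),interpolation=cv2.INTER_CUBIC)
b=cv2.resize(g['frame'][215:285,245:355],(320,204),interpolation=cv2.INTER_CUBIC)
o=np.zeros((352,800,3),np.uint8);o[:,:480]=a;o[:204,480:]=b
cv2.imwrite('pics/z7.png',o[:,:,::-1])"
```

```text
(no output)
```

View pics/z7.png

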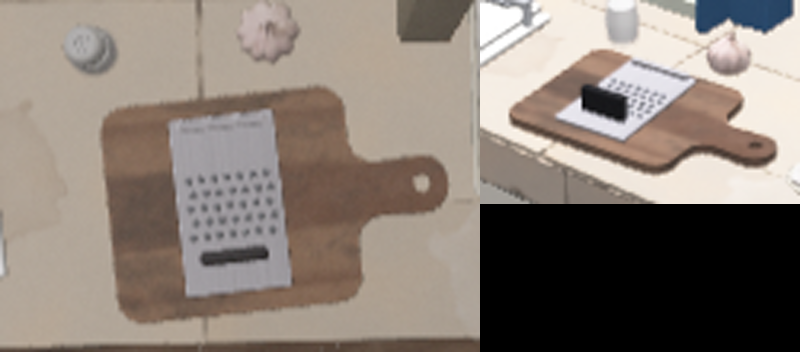

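The plate lies flat with its handle up: its centre is at crop (230,203) and the broad part's middle is at about (232,203). The gripper is well clear.

```bash
python3 -c "
from h import *
print(sign_off())"
```

```text
the job is handed in; nothing more can be done
None
```

The job is handed in: I turned the knob clockwise to its stop and left it loose, and the plate lies flat, handle up, in the middle of the chopping board's broad part, with the gripper clear; the sign-off returned no verdict.

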